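Pack a double-lidded dry box and show its humidity gauge

ROBOT

A 7-joint arm with a two-finger parallel gripper is mounted at the origin on the work surface. World frame = base frame: x ahead of the robot, y to its left, z up, the work surface at z = 0. Lengths are in m, angles in rad, forces in N, time in s.
With the tool pointing down it reaches from about 0.425 to 0.925 m from the base axis. Payload 6.8 kg.
Tool frame: the origin (TCP) lies on the front face of the gripper's body, between the roots of the fingers; the fingertips stand 73 mm ahead of it and the grasp point (between the pads) lies 54 mm ahead of it; z points along the fingers, y is the direction in which the jaws open and shut (so a half turn about z gives the same grasp; the last joint's range is limited). The gripper opens to 85 mm and grips with 20 to 120 N. Pads are 22 mm wide; open, the fingers measure 114 mm over their backs; the gripper's body (76 mm by 85 mm) begins 54 mm behind the grasp point. The pads swing forward as they close: fully open they stand 13 mm farther back than shut.
Start: joints at [1.022, 0.477, 0.022, 1.555, -0.011, 1.109, -0.083], TCP at [0.288, -0.61, 0.304] pointing down, gripper open.
Joint ranges: [-2.96, 2.96], [-0.34, 2.1], [-1.41, 1.46], [0.24, 2.44], [-1.37, 4.51], [0.17, 1.92], [-2.96, 2.96]. Speed limits (rad/s): [2.39, 2.39, 3.14, 3.14, 3.14, 3.14, 3.14].

INTERFACE

Orientations are given as a rotation vector (axis times angle).
In Python, from bench import * gives the robot as it stands.
- The arm moves only by the tool jog_arm, never from a script. Its argument "plan" is a list of rows, each a list of 2 entries, a list of its own where there are three numbers: the shift along the world's x, y, z in cm, then the turn about the world's z in rad. In form: [[[tx, ty, tz], twist], ...]. A call has 1 to 12 rows; each row shifts and turns the commanded pose from where the row before left it; what a row does not reach is not made up. A row lasts 1/10 s, in which the tool goes at most 50 mm and 8.59 degrees, less where a joint would pass 70% of its speed; a pose out of reach is approached as far as the arm can. A call is refused whole if a number of a shift passes 5 or a number of a turn 0.15, either way. A call with a gripper value outside its range is refused whole. "hand" is the finger opening in cm, from 0 to 8.54, set as the call begins (left out, the last holds). The fingers move at their own pace and stop on an object; "grip_force" is the grip in N (left out, the last holds). Time passes only in rows, so rows that do not move let the fingers close. It gives the time, the measured TCP pose, the force and the opening at its end, in the units of the state.
- get_obs(): the state, without advancing time (a new reading comes with each control period).
- grab_frame(name): name is "side" or "top" or "wrist"; returns the picture (400x640x3 uint8, red, green, blue); there is no depth.
- get_calibration(name): a dict with "intrinsics" (3x3 intrinsics, pixels), "xyz" and "orientation" of the camera in the world. Camera axes: x right, y down, z forward; pixel columns grow to the right and rows downward; lengths in m; the calibration is good to about 2 mm. A picture is of the moment at which its call begins: read the wrist's pose just before it. get_calibration takes no time and is no camera call; for the wrist camera it gives the pose at the moment of the call.
- hand_in(): hands the job in, once; it reports no verdict.
The state is a dict: "clock": time; "joints": joint angles; "qvel": joint speeds; "tau": joint torques, N m; "tcp_pos": TCP position; "orientation": TCP orientation; "contact_force": force on the tool from outside, world axes, zero at the start; "moment": the same for the moment, N m; "grip_width": finger opening in m.
Only numpy, scipy, OpenCV 4.12 (cv2) and the standard library are available. Lean on these libraries where they do the work, as an engineer would, in place of code of your own. Each camera call takes 0.05 s, during which the arm holds its last target. There are 200 camera calls.

TASK

Drop the desiccant tin and the brass humidity gauge, dial up, side by side into the empty bay of the dry box, letting each go no higher than just above the rim. Then take the outer lid by its handle and lower both lids together, without slamming, until they are fully shut and the clear inner lid is home on its seal; then raise the outer lid alone to about 60 degrees, leaving the clear lid shut so that the gauge can be read through it. Finish while still holding the outer lid up by its handle, and leave everything else on the table where it is.

Things in the scene. Friction and masses are not known exactly. Their poses are not given: they have to be found in the camera images.
- drybox: White open-topped dry box, fixed, 280 (its x) by 172 (its y) by 100 mm high, walls 12 mm, floor 8 mm. Origin: centre of its underside; z up. Both lids turn on one hinge pin along x on its +y long side, and start open. Inside, a partition along x (top 54 mm above the table) parts the empty bay (-y half) from the bay with a stack of rescued prints (+y half).
- bay (a point): Centre of the floor of the empty bay, 8 mm above the table; axes as the box. The bay is 256 mm (x) by 75 mm (y); the rim is 92 mm above this point.
- hinge (a point): Middle of the hinge pin common to both lids, 106 mm above the table, 92 mm to +y of the box's middle; axes as the box, the pin runs along x.
- outer_lid (a joint): Angle of the outer lid, grey, opaque, 292 by 184 mm, skirt 26 mm deep, 0.52 kg with handle (rad): 0 shut, growing as it opens, 1.57 upright, stop 1.85. Little friction (0.1 N m): left alone it stays near upright (about 1.4 to 1.6), below that it falls shut. Bumpers under it push the clear lid down ahead of it; it does not pull the clear lid up.
- inner_lid (a joint): Angle of the clear inner lid, 272 by 168 by 5 mm with a white edge, 0.25 kg (rad): 0 shut on the rim, growing as it opens. A friction hinge (0.32 N m): it stays where it is left. It starts nearly upright, nested just in front of the outer lid.
- lid_handle: Black round grip of the bow handle on the outer lid's front edge: 12 mm thick, 90 mm long between two steel arms, parallel to the hinge, 40 mm out from the edge in the lid's plane; it turns freely on its rod. Origin: middle of the grip, 224 mm from the hinge pin, circling it with the lid: lid shut, at the box's -y side, 107 mm above the table; upright, above the lid. x along the grip.
- outer_edge (a point): Middle of the outer lid's front edge, 184 mm from the hinge pin; axes turn with the lid, and are the box's when it is shut.
- inner_tab (a point): Top of the small blue pull tab of the clear lid, 30 mm wide and 5 mm thick, which sticks out 22 mm through a notch in the outer lid's skirt, 95 mm to +x of the handle's middle. Not to be lifted.
- gauge: Round brass humidity gauge with a white dial, 50 mm across, 24 mm high, about 0.09 kg, lying on the table dial up. Origin: centre of its underside; z out of the dial.
- gauge_mid (a point): Middle of the gauge, 12 mm above its underside.
- desiccant: Round aluminium desiccant tin with a perforated top and a blue band round its foot, 44 mm across, 34 mm high, about 0.06 kg. Origin: centre of its underside; z up.
- desiccant_mid (a point): Middle of the desiccant tin, 17 mm above its underside.
- loupe: Black stand magnifier, 42 mm across, 42 mm high; leave alone. Origin: centre of its underside.
- tape_roll: Roll of white tape lying flat, 72 mm across, 22 mm high; leave alone. Origin: centre of its underside.
- brush: Wooden brush lying at the right, in front of the albums; leave alone. Origin: under its middle.
- spatula: Spatula with a dark wooden handle lying behind the small things; leave alone. Origin: under its middle.
- rinse_bottle: White bottle, 60 mm across, 150 mm high, left of the box behind its open lids; leave alone. Origin: centre of its underside.
- beaker: Glass beaker, 72 mm across, 85 mm high, beyond the small things; leave alone. Origin: centre of its underside.
There are look-alikes about, which are no part of the job. What is shaped like the desiccant but pink or turquoise is not meant.

How it is judged:
By the outcome, as a careful person would: the job done as asked, in the order asked, and still so for the second after the job is handed in, while the arm keeps its last pose, push and grip.
It also fails if it takes over 72 s, if anything falls off the work surface, if the arm or the gripper's body presses on something with over 40 N, if the wrist force passes 120 N, or if a joint passes its speed limit or range.

## Working session

There is one attempt and no reset: what is moved stays moved. The work goes in short steps, Python scripts to look and compute and a tool call to move; the robot and the scene stay as the last step left them, time stands still between calls to the robot, and variables do not carry over. Pictures are saved under pics/ and viewed, about 8 in all and at most 12, crops included, and the job is handed in when it is done.

Besides the shell and the picture viewer there is one more tool, called after ">>>" as name([rows], argument=value, ...), one row to a line, values as JSON. jog_arm: Moves the arm, as the interface text tells. Its arguments: {"type":"object","properties":{"plan":{"type":"array","items":{"type":"array"}},"hand":{"type":"number"},"grip_force":{"type":"number"}},"required":["plan"]}

```bash
mkdir -p pics
cat > h.py <<'E'
from bench import *
import numpy as np, cv2
from scipy.spatial.transform import Rotation as R
def snap(n,f,crop=None,s=1):
    c=get_calibration(n); im=grab_frame(n)
    np.save('pics/%s.npy'%f,im)
    o=im if crop is None else im[crop[1]:crop[3],crop[0]:crop[2]]
    o=cv2.resize(o,None,fx=s,fy=s,interpolation=cv2.INTER_CUBIC)
    cv2.imwrite('pics/%s.png'%f,o[:,:,::-1]); return c,im
def rot(c):
    o=np.array(c['orientation'],float); return R.from_rotvec(o).as_matrix() if o.size==3 else o
def ray(c,u,v,z):
    d=rot(c)@np.linalg.inv(c['intrinsics'])@np.array([u,v,1.]); p=np.array(c['xyz'])
    return p+d*(z-p[2])/d[2]
def proj(c,P):
    q=np.array(c['intrinsics'])@rot(c).T@(np.array(P)-c['xyz']); return q[:2]/q[2]
E
python3 - <<'E'
from h import *
print(get_obs())
for n in ('top','side'):
    c,_=snap(n,n+'0',s=1.25); print(n,c)
E
```

```text
{'clock': 0.0, 'joints': array([ 1.02190234,  0.4777972 ,  0.0223229 ,  1.55647811, -0.01146509,
        1.10929455, -0.08312346]), 'qvel': array([-4.06454430e-04, -1.28574889e-03, -5.87036558e-04,  1.60383331e-04,
        3.85500458e-04,  6.55368116e-05,  1.36905165e-03]), 'tau': array([ 3.84153727e-04, -5.96448326e+01,  1.60788137e+00, -2.81192493e+01,
        1.22599269e-02,  9.47239052e-03,  1.15794819e-05]), 'tcp_pos': array([ 0.28778907, -0.61005456,  0.30291597]), 'orientation': array([-3.06387032e+00, -6.86463868e-01,  8.79344379e-04]), 'contact_force': array([-0.4436681 ,  0.19644956, -0.9160169 ]), 'moment': array([-0.0349411 ,  0.04501687,  0.01857177]), 'grip_width': 0.0853370212223564}
top {'intrinsics': array([[473.77395935,   0.        , 310.59087915],
       [  0.        , 473.77395935, 191.82453675],
       [  0.        ,   0.        ,   1.        ]]), 'xyz': array([ 0.47712528, -0.03847966,  1.42074353]), 'orientation': array([-2.17177692,  2.20520484, -0.08854576])}
side {'intrinsics': array([[376.96931   ,   0.        , 316.80366992],
       [  0.        , 376.96931   , 201.71507969],
       [  0.        ,   0.        ,   1.        ]]), 'xyz': array([0.12676388, 0.54178346, 0.67487537]), 'orientation': array([-0.87146576,  2.47313012, -1.17174373])}
```

View pics/top0.png

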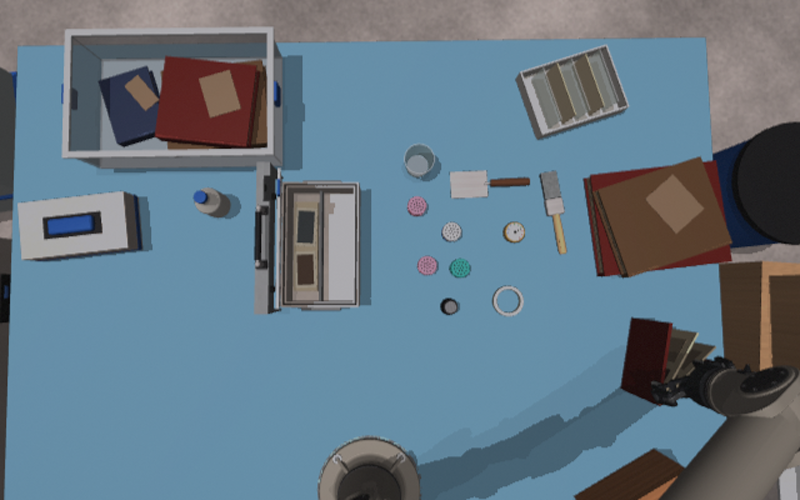

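View pics/side0.png

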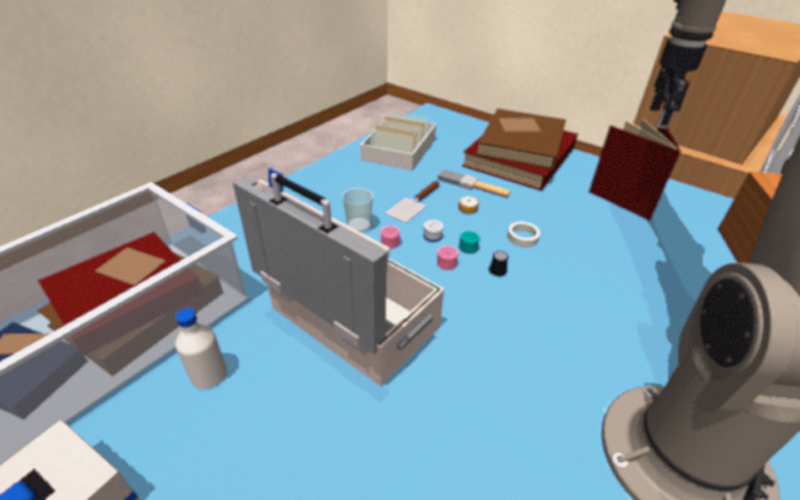

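Top picture (800x500 scale): desiccant look-alikes are pink at (417,206) and (428,266), and turquoise at (460,268). The aluminium tin is at (452,232), and the gauge with the white dial is at (514,232). The box is at (320,245) with its hinge on the left (world +y), and the handle is at (260,237). Next I'll check the choice in a close crop and measure.

Run:
```python
from h import *
im=np.load('pics/top0.npy'); c=get_calibration('top')
cv2.imwrite('pics/c1.png',cv2.resize(im[120:260,195:435],None,fx=3.33,fy=3.33,interpolation=cv2.INTER_CUBIC)[:,:,::-1])
# blobs not table-blue
hsv=cv2.cvtColor(im,cv2.COLOR_RGB2HSV)
print(hsv[230,300])
m=((hsv[...,1]<70)|(hsv[...,0]<80)|(hsv[...,0]>125)|(hsv[...,2]<60)).astype(np.uint8)
n,l,s,ce=cv2.connectedComponentsWithStats(m[120:260,310:435])
for i in range(1,n):
    if s[i,4]>40:
        u,v=ce[i]+[310,120]; print(s[i],(u,v),ray(c,u,v,.03)[:2].round(3))
```

```text
[101 100 168]
[ 13   0  25  22 447] (np.float64(334.7852348993289), np.float64(129.19015659955258)) [ 0.764 -0.126]
[ 50  16  64  23 870] (np.float64(382.7045977011494), np.float64(146.6183908045977)) [ 0.709 -0.267]
[ 16  37  16  16 210] (np.float64(333.2), np.float64(164.62380952380954)) [ 0.658 -0.119]
[ 43  57  16  16 195] (np.float64(360.86153846153843), np.float64(184.95897435897436)) [ 0.596 -0.2  ]
[ 92  57  18  18 247] (np.float64(410.79352226720647), np.float64(185.4251012145749)) [ 0.592 -0.347]
[ 23  85  17  15 204] (np.float64(341.30392156862746), np.float64(212.01960784313724)) [ 0.517 -0.14 ]
[ 84 108  25  25 253] (np.float64(406.27272727272725), np.float64(240.41501976284584)) [ 0.431 -0.329]
[ 43 119  13  13 137] (np.float64(358.91970802919707), np.float64(244.97810218978103)) [ 0.42 -0.19]
```

View pics/c1.png

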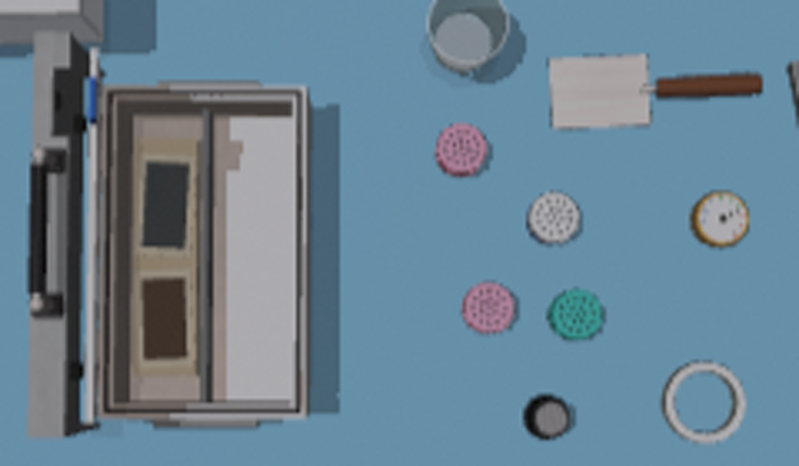

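The crop confirms it: the tin (aluminium, perforated, no colour on top) is at crop (554,217), and the gauge (white dial, brass rim) is at (720,218). The box rim corners are at crop (103,85), (308,88), (303,415) and (98,412), and the black grip runs from (40,160) to (38,297).

Run:
```python
from h import *
c=get_calibration('top')
P=lambda u,v,z: ray(c,195+u/3.33,120+v/3.33,z)[:2].round(4)
for n,u,v,z in [('tin',554,217,.034),('gauge',720,218,.024),('turq',576,314,.034),('TL',103,85,.1),('TR',308,88,.1),('BR',303,415,.1),('BL',98,412,.1),('partT',208,110,.054),('partB',211,405,.054),('h1',40,160,.33),('h2',38,297,.33),('beaker',467,35,.085)]:
    print(n,P(u,v,z))
r=R.from_rotvec(get_obs()['orientation']).as_matrix(); print(r.round(3))
```

```text
tin [ 0.5951 -0.2006]
gauge [ 0.5928 -0.3496]
turq [ 0.5092 -0.2179]
TL [0.7069 0.1856]
TR [0.7019 0.0126]
BR [0.4272 0.0201]
BL [0.4324 0.1904]
partT [0.6916 0.1019]
partB [0.4353 0.1012]
h1 [0.6149 0.1904]
h2 [0.5198 0.1917]
beaker [ 0.7484 -0.1236]
[[ 0.904  0.427 -0.001]
 [ 0.427 -0.904  0.001]
 [-0.    -0.002 -1.   ]]
```

>>> jog_arm([
  [[2.56,3.4,0],0.092],
  [[2.56,3.4,0],0.092],
  [[2.56,3.4,0],0.092],
  [[2.56,3.4,0],0.092],
  [[2.56,3.4,0],0.092],
  [[2.56,3.4,0],0.092],
  [[2.56,3.4,0],0.092],
  [[2.56,3.4,0],0.092],
  [[2.56,3.4,0],0.092],
  [[2.56,3.4,0],0.092],
  [[2.56,3.4,-1],0.092],
  [[2.56,3.4,-1],0.092],
], hand=6.4)

```text
clock: 1.3
tcp_pos: [0.596, -0.2011, 0.2837]
orientation: [2.246, 2.196, 0.0]
contact_force: [-0.1, 0.8, 0.7]
grip_width: 0.0641
```

>>> jog_arm([
  [[0,0,0],0],
  [[0,0,0],0],
  [[0,0,0],0],
])

```text
clock: 1.6
tcp_pos: [0.5945, -0.2039, 0.2837]
orientation: [-2.253, -2.19, 0.002]
contact_force: [0.1, -0.9, 0.4]
grip_width: 0.0639
```

Run:
```python
from h import *
o=get_obs(); r=R.from_rotvec(o['orientation']).as_matrix(); print(o['clock'],o['tcp_pos'],r.round(3),o['joints'].round(2))
c,im=snap('wrist','w1'); print(c['xyz'],rot(c).round(2),c['intrinsics'][0])
t=np.array([.5951,-.2006,.034]); print(proj(c,t))
```

```text
1.6 [ 0.59449641 -0.20392207  0.28366745] [[ 0.028  1.    -0.001]
 [ 1.    -0.028 -0.001]
 [-0.001 -0.001 -1.   ]] [ 0.49  0.44 -0.35  1.67  0.17  1.05  0.06]
[ 0.59574891 -0.13573898  0.35426652] [[ 1.   -0.03 -0.01]
 [-0.03 -0.96 -0.27]
 [-0.    0.27 -0.96]] [326.12155745   0.         317.90741226]
[319.50658551 168.34897934]
```

View pics/w1.png

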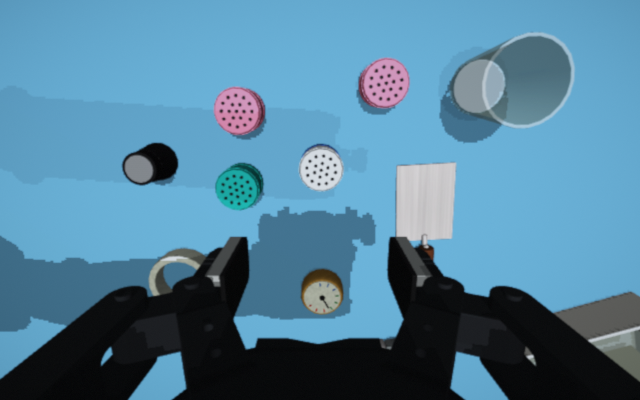

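Wrist picture: the tin is at (321,168) with its blue foot band visible, against a predicted (319.5,168), so the two agree. The gauge is at (322,291).

>>> jog_arm([
  [[0.15,0.3,-3.4],0],
  [[0,0,-3.4],0],
  [[0,0,-3.4],0],
  [[0,0,-3.4],0],
  [[0,0,-3],0],
  [[0,0,-2],0],
  [[0,0,-2],0],
  [[0,0,0],0],
  [[0,0,0],0],
])

```text
clock: 2.55
tcp_pos: [0.5964, -0.2007, 0.0783]
orientation: [2.252, 2.19, -0.001]
contact_force: [0.1, -0.3, -0.1]
grip_width: 0.0642
```

>>> jog_arm([
  [[0,0,0],0],
  [[0,0,0],0],
  [[0,0,0],0],
  [[0,0,0],0],
  [[0,0,0],0],
  [[0,0,0],0],
], hand=3.5, grip_force=30)

```text
clock: 3.15
tcp_pos: [0.5976, -0.2001, 0.0796]
orientation: [2.249, 2.19, 0.001]
contact_force: [-1.3, -0.7, 6.1]
grip_width: 0.0421
```

>>> jog_arm([
  [[0,0,2],0],
  [[0,0,4],0],
  [[0,0,4],0],
  [[0.5,3,3],0],
  [[0.5,4,0],0],
  [[0.5,4,0],0],
  [[0.5,4,0],0],
  [[0.5,4,0],0],
  [[0.5,4,0],0],
  [[0,3.4,0],0],
  [[0,0,0],0],
  [[0,0,0],0],
])

```text
clock: 4.35
tcp_pos: [0.6265, 0.0655, 0.2083]
orientation: [2.247, 2.195, 0.0]
contact_force: [0.1, -0.5, -1.0]
grip_width: 0.0419
```

Run:
```python
from h import *
o=get_obs(); print(o['tcp_pos'],o['orientation'],o['grip_width'])
c,im=snap('wrist','w2')
for n,P in dict(rimBR=[.4272,.0201,.1],rimTR=[.7019,.0126,.1],bay=[.566,.0655,.008],pT=[.6916,.1019,.054],pB=[.4353,.1012,.054]).items(): print(n,proj(c,P).round(0))
```

```text
[0.62652638 0.06553336 0.20826526] [2.24745282e+00 2.19474354e+00 4.20284084e-04] 0.04185276566368513
rimBR [  3. 298.]
rimTR [441. 299.]
bay [248. 186.]
pT [412. 147.]
pB [ 43. 157.]
```

View pics/w2.png

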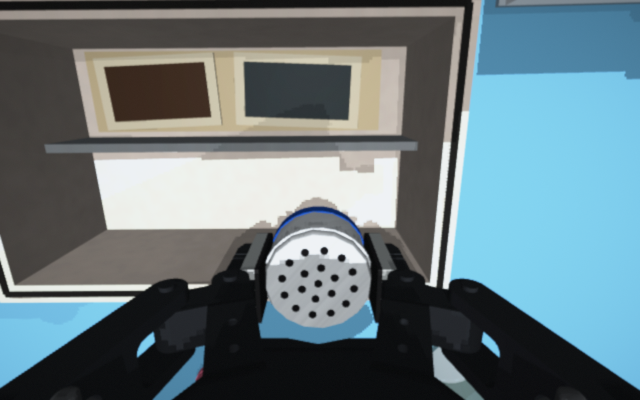

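Wrist picture: the tin is held over the near bay at (318,280). The partition line (45..415, about 147) and the rim corner (about 443,293) match my predictions, so I'll lower and release.

>>> jog_arm([
  [[0,-0.1,-3],0],
  [[0,0,-2.5],0],
  [[0,0,-1.5],0],
  [[0,0,-1],0],
  [[0,0,-0.8],0],
  [[0,0,0],0],
  [[0,0,0],0],
  [[0,0,0],0],
])

```text
clock: 5.2
tcp_pos: [0.6273, 0.0637, 0.1209]
orientation: [2.249, 2.192, 0.002]
contact_force: [0.9, -0.7, 0.3]
grip_width: 0.0422
```

>>> jog_arm([
  [[0,0,0],0],
  [[0,0,0],0],
  [[0,0,0],0],
  [[0,0,0],0],
], hand=5.6)

```text
clock: 5.6
tcp_pos: [0.6268, 0.0635, 0.1201]
orientation: [2.25, 2.192, 0.0]
contact_force: [-0.3, -0.0, 0.2]
grip_width: 0.0564
```

>>> jog_arm([
  [[0,0,2],0],
  [[0,0,4],0],
  [[0,0,4],0],
  [[-0.4,-3,1],0],
  [[-0.4,-4.8,0],0],
  [[-0.4,-4.8,0],0],
  [[-0.4,-4.8,0],0],
  [[-0.4,-4.8,0],0],
  [[-0.4,-4.8,0],0],
  [[-0.4,-4.8,0],0],
  [[-0.4,-4.8,0],0],
  [[-0.2,-4.8,0],0],
])

```text
clock: 6.8
tcp_pos: [0.592, -0.3525, 0.23]
orientation: [2.25, 2.192, -0.0]
contact_force: [0.8, 0.3, -0.8]
grip_width: 0.0559
```

>>> jog_arm([
  [[0,0,0],0],
  [[0,0,0],0],
  [[0,0,0],0],
], hand=6.6)

```text
clock: 7.1
tcp_pos: [0.5931, -0.3488, 0.2298]
orientation: [-2.248, -2.194, -0.002]
contact_force: [0.0, 1.5, 1.4]
grip_width: 0.0661
```

Run:
```python
from h import *
o=get_obs(); print(o['clock'],o['tcp_pos'],o['orientation'],o['grip_width'])
c,im=snap('wrist','w3')
print(proj(c,[.5928,-.3496,.024]))
_,t=snap('top','t1')
a=cv2.resize(t[130:225,215:305],(640,676)[:2],interpolation=cv2.INTER_CUBIC)
a=cv2.resize(t[130:225,215:305],None,fx=4.2,fy=4.2,interpolation=cv2.INTER_CUBIC)
b=im[100:400,150:550]; b=np.pad(b,((0,a.shape[0]-300),(0,0),(0,0)))
cv2.imwrite('pics/w3t1.png',np.hstack([b,a])[:,:,::-1])
```

```text
7.1 [ 0.59314893 -0.34879305  0.22978658] [-2.24759232e+00 -2.19373567e+00 -1.58907352e-03] 0.06613471986008443
[318.46406549 183.5465144 ]
```

View pics/w3t1.png

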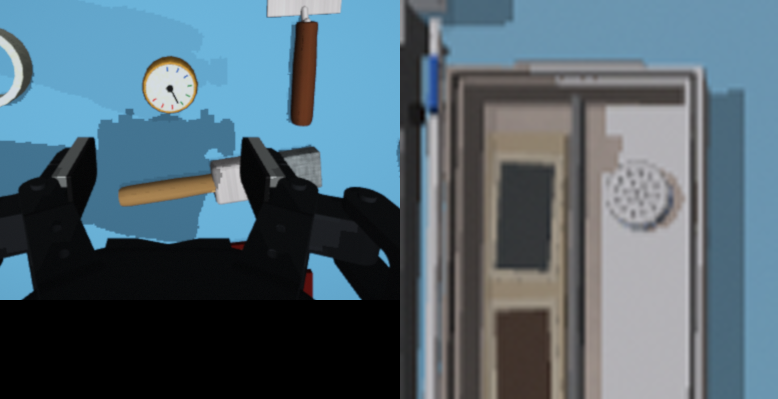

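Left: the gauge is dial up at wrist pixel (320,185), against a predicted (318.5,183.5). Right: the tin stands upright in the bay at crop (640,195). Grasping the gauge.

>>> jog_arm([
  [[0.1,-0.1,-3],0],
  [[0,0,-3.5],0],
  [[0,0,-3.5],0],
  [[0,0,-2.5],0],
  [[0,0,-1.5],0],
  [[0,0,-1.1],0],
  [[0,0,0],0],
  [[0,0,0],0],
])

```text
clock: 8.0
tcp_pos: [0.5945, -0.3516, 0.08]
orientation: [2.249, 2.192, 0.001]
contact_force: [-0.4, 0.9, 0.4]
grip_width: 0.0657
```

>>> jog_arm([
  [[0,0,0],0],
  [[0,0,0],0],
  [[0,0,0],0],
  [[0,0,0],0],
  [[0,0,0],0],
], hand=4.0)

```text
clock: 8.5
tcp_pos: [0.5945, -0.3519, 0.0809]
orientation: [2.249, 2.19, 0.001]
contact_force: [-1.7, 1.6, 6.5]
grip_width: 0.0483
```

>>> jog_arm([
  [[0,0,2],0],
  [[0,0,4],0],
  [[0,0,4],0],
  [[-0.7,3,2],0],
  [[-0.7,4.8,0],0],
  [[-0.8,4.8,0],0],
  [[-0.8,4.8,0],0],
  [[-0.8,4.8,0],0],
  [[-0.8,4.8,0],0],
  [[-0.8,4.8,0],0],
  [[-0.8,4.8,0],0],
  [[-0.8,4.8,0],0],
])

```text
clock: 9.7
tcp_pos: [0.5233, 0.0642, 0.1997]
orientation: [2.25, 2.191, 0.002]
contact_force: [0.9, -0.1, -1.1]
grip_width: 0.0483
```

>>> jog_arm([
  [[-0.8,0.3,0],0],
  [[0,0,0],0],
  [[0,0,0],0],
])

```text
clock: 10.0
tcp_pos: [0.516, 0.0641, 0.1992]
orientation: [2.251, 2.19, -0.0]
contact_force: [0.1, -0.9, -1.5]
grip_width: 0.0483
```

>>> jog_arm([
  [[0,0.2,-3],0],
  [[0,0,-2],0],
  [[0,0,-1.5],0],
  [[0,0,-1],0],
  [[0,0,-0.5],0],
  [[0,0,0],0],
  [[0,0,0],0],
  [[0,0,0],0],
])

```text
clock: 10.8
tcp_pos: [0.5162, 0.0675, 0.1196]
orientation: [2.25, 2.191, 0.002]
contact_force: [0.6, -0.8, -1.2]
grip_width: 0.0482
```

>>> jog_arm([
  [[0,0,0],0],
  [[0,0,0],0],
  [[0,0,0],0],
  [[0,0,0],0],
], hand=6.0)

```text
clock: 11.2
tcp_pos: [0.5158, 0.0676, 0.1191]
orientation: [2.25, 2.192, 0.0]
contact_force: [-0.1, 0.4, -0.4]
grip_width: 0.06
```

>>> jog_arm([
  [[0,0,2],0],
  [[0,0,4],0],
  [[0,0,4],0],
  [[0,-3,4],0.15],
  [[0,-3,4],0.15],
  [[0,-3,4],0.15],
  [[0,-1,4],0.15],
  [[0.5,0,4],0.15],
  [[0.5,0,4],0.15],
  [[0.5,0,0],0.15],
  [[0.5,0,0],0.15],
  [[0.5,0,0],0.15],
])

```text
clock: 12.4
tcp_pos: [0.5411, -0.0281, 0.4532]
orientation: [0.412, 3.114, -0.0]
contact_force: [0.1, 0.1, -0.6]
grip_width: 0.0601
```

>>> jog_arm([
  [[0.5,0,0],0.15],
  [[0.5,0,0],0.07],
  [[0.5,0,0],0],
  [[0.5,0,0],0],
  [[0,0,0],0],
  [[0,0,0],0],
], hand=5.5)

```text
clock: 13.0
tcp_pos: [0.561, -0.028, 0.4528]
orientation: [-0.079, -3.14, -0.0]
contact_force: [0.1, -0.1, -0.0]
grip_width: 0.0551
```

Run:
```python
from h import *
o=get_obs(); print(o['clock'],o['tcp_pos'],o['orientation'],o['grip_width'],o['joints'].round(2)); print(R.from_rotvec(o['orientation']).as_matrix().round(3))
c,im=snap('wrist','w4'); print(c['xyz'])
_,t=snap('top','t2'); _,s=snap('side','s2')
a=cv2.resize(t[130:225,195:305],(400,345),interpolation=cv2.INTER_CUBIC)
b=cv2.resize(s[100:330,150:400],(400,368))[:345]
w=cv2.resize(im[:,120:520],(400,400))[:255]
cv2.imwrite('pics/v4.png',np.vstack([np.hstack([b,a]),np.hstack([w,np.zeros_like(w)])])[:,:,::-1])
print(proj(c,[.567,.191,.33]),proj(c,[.612,.19,.33]))
```

```text
13.0 [ 0.56102684 -0.02801225  0.45281747] [-7.86191840e-02 -3.14034790e+00 -2.09397218e-04] 0.05511217244274963 [ 0.45  0.24 -0.62  1.59  0.14  1.35  1.33]
[[-0.999  0.05  -0.   ]
 [ 0.05   0.999  0.   ]
 [ 0.     0.    -1.   ]]
[ 0.4925122  -0.02434734  0.52348543]
[668.86761208 207.32179458] [651.17381036 272.10381791]
```

View pics/v4.png

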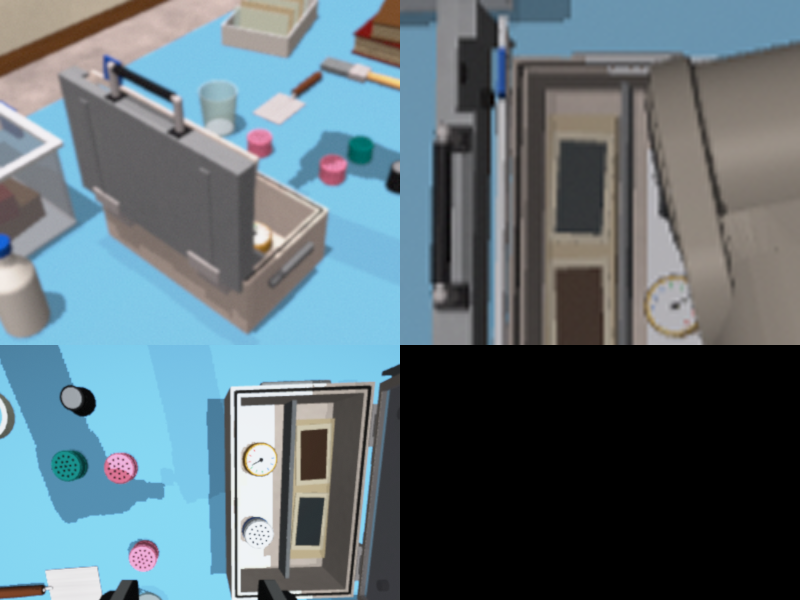

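All good so far: gauge dial up at wrist tile (260,460), tin upright beside it at (257,532). In the side view the grip's middle is at tile (147,82), and in the top view at tile (441,216). I'll triangulate the grip from those.

Run:
```python
from h import *
ct,cs=get_calibration('top'),get_calibration('side')
def tri(a,b):
    A=[];B=[]
    for c,(u,v) in ((ct,a),(cs,b)):
        d=rot(c)@np.linalg.inv(c['intrinsics'])@np.array([u,v,1.]);d/=np.linalg.norm(d);M=np.eye(3)-np.outer(d,d);A.append(M);B.append(M@c['xyz'])
    return np.linalg.lstsq(np.vstack(A),np.hstack(B),rcond=None)
T=lambda x,y:(195+x/3.636,130+y/3.632); S=lambda x,y:(150+x/1.6,100+y/1.6)
p,r=tri(T(40.5,216),S(147,82))[:2]; print(p,r)
print(proj(ct,p),proj(cs,p),T(40.5,216),S(147,82))
yaw=-.024; hg=np.array([.569,.194,.106]); 
for th in (1.45,1.5,1.55,1.6): 
    q=hg+np.array([0,-.224*np.cos(th),.224*np.sin(th)]); print(th,q,proj(ct,q),proj(cs,q))
```

```text
[0.5638183  0.19062468 0.33240157] [5.85779553e-06]
[206.6760006  189.99946599] [240.85081552 151.11447565] (206.13861386138615, 189.4713656387665) (241.875, 151.25)
1.45 [0.569      0.16700738 0.32836771] [217.28889673 187.74349495] [249.14742493 146.5254687 ]
1.5 [0.569      0.17815487 0.32943888] [212.36197938 187.77772323] [244.36191395 148.59347134]
1.55 [0.569      0.18934196 0.32995156] [207.45799977 187.83186911] [239.48608183 150.99948616]
1.6 [0.569      0.20054069 0.32990449] [202.59676448 187.90574777] [234.53710279 153.74490646]
```

>>> jog_arm([
  [[0.4,2,0],0.026],
  [[0,4,0],0],
  [[0,4,0],0],
  [[0,4,0],0],
  [[0,4,0],0],
  [[0,2.5,0],0],
  [[0,1.4,0],0],
  [[0,0,0],0],
  [[0,0,0],0],
  [[0,0,0],0],
])

```text
clock: 14.15
tcp_pos: [0.5656, 0.189, 0.4528]
orientation: [0.041, 3.141, -0.001]
contact_force: [0.1, -0.0, -0.6]
grip_width: 0.055
```

Run:
```python
from h import *
o=get_obs(); print(o['tcp_pos'],o['orientation'],o['joints'].round(2))
c,im=snap('wrist','w5',s=1); 
print(proj(c,[.564,.191,.331]),proj(c,[.519,.192,.331]),proj(c,[.609,.19,.331]))
```

```text
[0.56561454 0.18898889 0.45283882] [ 4.09120077e-02  3.14116037e+00 -1.48774178e-03] [ 0.12  0.32 -0.72  1.51  0.22  1.39  0.93]
[321.04870819 212.89805617] [320.92152287 140.28078066] [321.16165241 277.38428211]
```

View pics/w5.png

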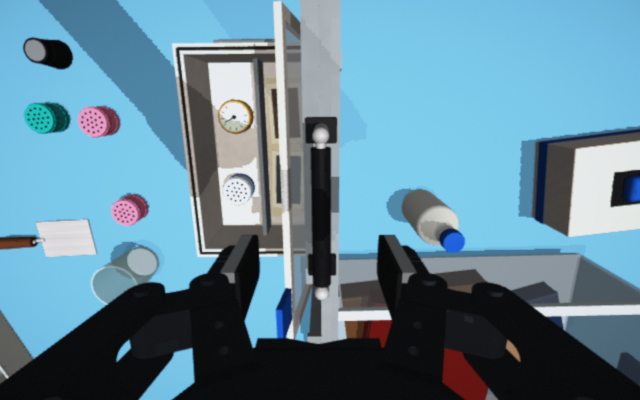

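Wrist picture: the black grip runs along u=320, v 140..285, against a predicted 140..277, and lies centred between the fingers. The gauge (235,116) and tin (238,188) sit side by side in the bay. Descend and close.

>>> jog_arm([
  [[0,0.2,-2],0],
  [[0,0,-2],0],
  [[0,0,-1.5],0],
  [[0,0,-1.1],0],
  [[0,0,0],0],
  [[0,0,0],0],
])

```text
clock: 14.8
tcp_pos: [0.5653, 0.1928, 0.3874]
orientation: [0.037, 3.141, 0.0]
contact_force: [0.3, -0.1, 1.2]
grip_width: 0.0546
```

>>> jog_arm([
  [[0,0,0],0],
  [[0,0,0],0],
  [[0,0,0],0],
  [[0,0,0],0],
  [[0,0,0],0],
  [[0,0,0],0],
  [[0,0,0],0],
  [[0,0,0],0],
], hand=0.6, grip_force=40)

```text
clock: 15.6
tcp_pos: [0.5652, 0.1931, 0.3876]
orientation: [0.037, 3.14, 0.001]
contact_force: [-0.3, -0.1, 4.7]
grip_width: 0.0105
```

Run:
```python
from h import *
o=get_obs(); p=o['tcp_pos']; print(p,o['contact_force'],o['grip_width'])
import math
# hinge yaw -0.024, hinge at y .194
th0=1.555
prev=None
def P(t): 
    l=-.224*math.cos(t); return np.array([.024*l,l,.224*math.sin(t)])
ts=[1.555]+[1.555-.05*i for i in range(1,32)]+[0]
for a,b in zip(ts,ts[1:]): print(round(b,3),((P(b)-P(a))*100).round(2), (P(b)-P(th0)).round(4))
```

```text
[0.56523819 0.19311284 0.38755095] [-0.29469602 -0.14261182  4.73879712] 0.010453994240298579
1.505 [-0.03 -1.12 -0.05] [-0.0003 -0.0112 -0.0005]
1.455 [-0.03 -1.12 -0.1 ] [-0.0005 -0.0223 -0.0015]
1.405 [-0.03 -1.11 -0.16] [-0.0008 -0.0334 -0.003 ]
1.355 [-0.03 -1.1  -0.21] [-0.0011 -0.0444 -0.0052]
1.305 [-0.03 -1.09 -0.27] [-0.0013 -0.0553 -0.0078]
1.255 [-0.03 -1.07 -0.32] [-0.0016 -0.066  -0.011 ]
1.205 [-0.03 -1.06 -0.37] [-0.0018 -0.0766 -0.0148]
1.155 [-0.02 -1.04 -0.43] [-0.0021 -0.0869 -0.0191]
1.105 [-0.02 -1.01 -0.48] [-0.0023 -0.0971 -0.0238]
1.055 [-0.02 -0.99 -0.53] [-0.0026 -0.1069 -0.0291]
1.005 [-0.02 -0.96 -0.58] [-0.0028 -0.1165 -0.0349]
0.955 [-0.02 -0.93 -0.62] [-0.003  -0.1258 -0.0411]
0.905 [-0.02 -0.9  -0.67] [-0.0032 -0.1348 -0.0478]
0.855 [-0.02 -0.86 -0.71] [-0.0034 -0.1435 -0.0549]
0.805 [-0.02 -0.83 -0.76] [-0.0036 -0.1517 -0.0625]
0.755 [-0.02 -0.79 -0.8 ] [-0.0038 -0.1596 -0.0705]
0.705 [-0.02 -0.75 -0.83] [-0.004  -0.1671 -0.0788]
0.655 [-0.02 -0.7  -0.87] [-0.0042 -0.1741 -0.0875]
0.605 [-0.02 -0.66 -0.9 ] [-0.0043 -0.1807 -0.0966]
0.555 [-0.01 -0.61 -0.94] [-0.0045 -0.1868 -0.1059]
0.505 [-0.01 -0.57 -0.97] [-0.0046 -0.1925 -0.1156]
0.455 [-0.01 -0.52 -0.99] [-0.0047 -0.1977 -0.1255]
0.405 [-0.01 -0.47 -1.02] [-0.0049 -0.2023 -0.1357]
0.355 [-0.01 -0.42 -1.04] [-0.005  -0.2065 -0.1461]
0.305 [-0.01 -0.36 -1.06] [-0.005  -0.2101 -0.1567]
0.255 [-0.01 -0.31 -1.08] [-0.0051 -0.2132 -0.1675]
0.205 [-0.01 -0.26 -1.09] [-0.0052 -0.2158 -0.1784]
0.155 [-0.  -0.2 -1.1] [-0.0052 -0.2178 -0.1894]
0.105 [-0.   -0.15 -1.11] [-0.0053 -0.2192 -0.2005]
0.055 [-0.   -0.09 -1.12] [-0.0053 -0.2201 -0.2117]
0.005 [-0.   -0.03 -1.12] [-0.0053 -0.2205 -0.2229]
0 [-0.   -0.   -0.11] [-0.0053 -0.2205 -0.224 ]
```

>>> jog_arm([
  [[0,-0.6,0],0],
  [[-0.05,-1.1,-0.1],0],
  [[0,-1.1,-0.1],0],
  [[-0.05,-1.1,-0.2],0],
  [[0,-1.1,-0.2],0],
  [[-0.05,-1.1,-0.3],0],
  [[0,-1.1,-0.3],0],
  [[-0.05,-1.1,-0.4],0],
  [[0,-1.1,-0.4],0],
])

```text
clock: 16.5
tcp_pos: [0.5635, 0.0979, 0.3665]
orientation: [0.037, 3.14, 0.001]
contact_force: [5.5, 2.0, -2.8]
grip_width: 0.0108
```

>>> jog_arm([
  [[-0.05,-1.0,-0.45],0],
  [[0,-1.0,-0.5],0],
  [[-0.05,-1.0,-0.5],0],
  [[0,-1.0,-0.6],0],
  [[0,0,0],0],
])

```text
clock: 17.0
tcp_pos: [0.5628, 0.0591, 0.3437]
orientation: [0.036, 3.141, 0.007]
contact_force: [11.4, 6.6, -12.3]
grip_width: 0.0107
```

>>> jog_arm([
  [[0.1,0,-0.3],0],
  [[0.05,-0.9,-0.65],0],
  [[0,-0.9,-0.7],0],
  [[0,0,0],0],
])

```text
clock: 17.4
tcp_pos: [0.5629, 0.0398, 0.3273]
orientation: [-0.038, -3.139, -0.002]
contact_force: [4.4, 4.0, -7.0]
grip_width: 0.0106
```

>>> jog_arm([
  [[0.05,-0.7,-0.9],0],
  [[0,-0.75,-0.85],0],
  [[0,-0.7,-0.9],0],
  [[0,-0.65,-0.9],0],
  [[0,-0.6,-0.95],0],
  [[0,0,0],0],
])

```text
clock: 18.0
tcp_pos: [0.5626, 0.0033, 0.2823]
orientation: [-0.042, -3.136, 0.004]
contact_force: [-4.7, -5.7, -0.2]
grip_width: 0.0101
```

>>> jog_arm([
  [[-0.05,-0.75,-0.9],0],
  [[0,-0.55,-1.0],0],
  [[0,-0.5,-1.0],0],
  [[0,-0.4,-1.0],0],
  [[0,-0.4,-1.05],0],
  [[0,0,0],0],
])

```text
clock: 18.6
tcp_pos: [0.5621, -0.02, 0.2332]
orientation: [-0.038, -3.137, -0.0]
contact_force: [-5.3, -0.7, -2.4]
grip_width: 0.0102
```

>>> jog_arm([
  [[-0.05,-0.3,-0.9],0],
  [[0,-0.2,-0.8],0],
  [[0,-0.2,-0.8],0],
  [[0,-0.15,-0.8],0],
  [[0,-0.1,-0.7],0],
  [[0,-0.1,-0.7],0],
  [[0,-0.05,-0.6],0],
  [[0,0,0],0],
])

```text
clock: 19.4
tcp_pos: [0.562, -0.0303, 0.1814]
orientation: [-0.037, -3.138, 0.0]
contact_force: [-5.4, -0.7, -2.4]
grip_width: 0.0107
```

>>> jog_arm([
  [[-0.05,-0.05,-0.4],0],
  [[0,0,-0.3],0],
  [[0,0,-0.3],0],
  [[0,0,-0.3],0],
  [[0,0,-0.3],0],
  [[0,0,0],0],
  [[0,0,0],0],
])

```text
clock: 20.1
tcp_pos: [0.5619, -0.0309, 0.1663]
orientation: [-0.037, -3.14, 0.001]
contact_force: [-5.6, -1.3, -2.6]
grip_width: 0.0104
```

>>> jog_arm([
  [[0,0,-0.15],0],
  [[0,0,-0.15],0],
  [[0,0,0],0],
  [[0,0,0],0],
])

```text
clock: 20.5
tcp_pos: [0.5619, -0.0309, 0.1644]
orientation: [-0.037, -3.14, 0.002]
contact_force: [-9.1, -1.8, 8.0]
grip_width: 0.0105
```

>>> jog_arm([
  [[-0.1,-0.05,-0.15],0],
  [[0,0,-0.15],0],
  [[0,0,0],0],
  [[0,0,0],0],
  [[0,0,0],0],
])

```text
clock: 21.0
tcp_pos: [0.5619, -0.0309, 0.164]
orientation: [0.037, 3.14, -0.003]
contact_force: [-15.4, -2.6, 27.4]
grip_width: 0.0108
```

Run:
```python
from h import *
_,s=snap('side','s3'); o=get_obs(); print(o['tcp_pos'],o['contact_force'])
cv2.imwrite('pics/s3c.png',cv2.resize(s[130:330,150:400],None,fx=3,fy=3,interpolation=cv2.INTER_CUBIC)[:,:,::-1])
```

```text
[ 0.56191666 -0.03088048  0.1640064 ] [-15.78488131  -2.00754343  26.82243879]
```

View pics/s3c.png

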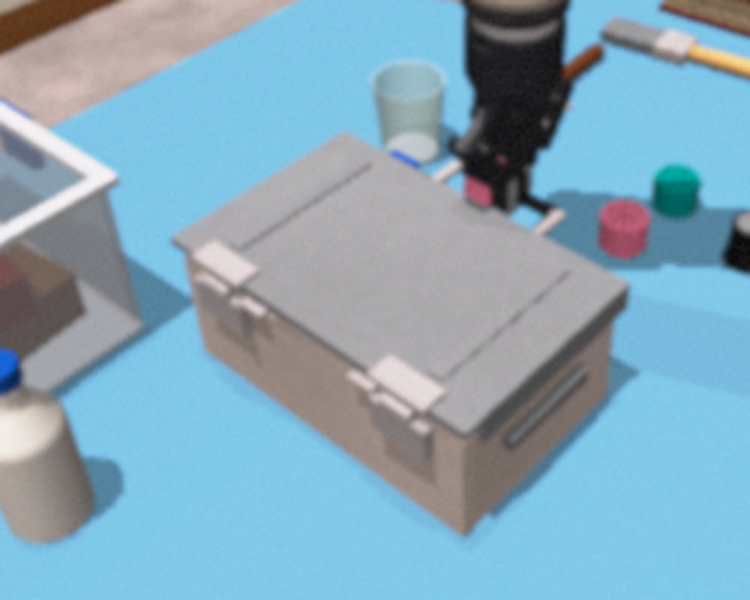

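Side picture: the grey lid lies flat and shut on the box, with the blue tab showing at (405,160) and the hand on the grip. Pressing from 8 to 27 N moved the TCP only 0.4 mm, so it is home. Now I'll raise the outer lid.

>>> jog_arm([
  [[0.1,0,0.3],0],
  [[0,0,0.4],0],
  [[0,0.05,0.7],0],
  [[0,0.1,0.9],0],
  [[0,0.1,0.9],0],
  [[0,0.15,1.0],0],
  [[0,0.2,1.0],0],
  [[0,0.25,1.0],0],
  [[0,0,0],0],
])

```text
clock: 21.95
tcp_pos: [0.562, -0.0227, 0.2238]
orientation: [-0.036, -3.141, 0.002]
contact_force: [-6.8, -2.5, -1.5]
grip_width: 0.0102
```

>>> jog_arm([
  [[0,0.3,1.05],0],
  [[0,0.4,1.05],0],
  [[0,0.45,1.05],0],
  [[0,0.5,1.0],0],
  [[0,0.55,1.0],0],
  [[0,0.6,0.95],0],
  [[0,0,0],0],
])

```text
clock: 22.65
tcp_pos: [0.5624, 0.0055, 0.2858]
orientation: [0.036, 3.141, -0.003]
contact_force: [-6.5, -4.2, 0.3]
grip_width: 0.0104
```

>>> jog_arm([
  [[0,0.6,0.9],0],
  [[0,0.7,0.9],0],
  [[0,0.7,0.85],0],
  [[0,0.75,0.8],0],
  [[0,0.8,0.8],0],
  [[0,0.85,0.75],0],
  [[0,0.9,0.7],0],
  [[0,0.9,0.65],0],
  [[0,0.9,0.6],0],
  [[0,0.3,0.2],0],
  [[0,0,0],0],
  [[0,0,0],0],
])

```text
clock: 23.85
tcp_pos: [0.5633, 0.0791, 0.3563]
orientation: [0.037, 3.139, -0.001]
contact_force: [-4.1, -5.4, 5.0]
grip_width: 0.0102
```

Run:
```python
from h import *
o=get_obs(); p=o['tcp_pos']; print(p,o['contact_force'],o['grip_width'],'theta',np.arctan2(p[2]-.163,.192-p[1]),np.hypot(p[2]-.163,.192-p[1]))
_,s=snap('side','s5'); _,w=snap('wrist','w6'); _,t=snap('top','t5')
f=lambda a:cv2.resize(a,(400,300),interpolation=cv2.INTER_AREA)
cv2.imwrite('pics/f.png',np.vstack([np.hstack([f(s[60:330,150:510]),f(w[:,:])]),np.hstack([f(t[130:280,190:390]),f(s[100:250,200:400])])])[:,:,::-1])
```

```text
[0.56333819 0.07907951 0.35631756] [-4.08995603 -5.44040332  4.99392952] 0.010214934301041296 theta 1.0421357596565868 0.22388103060328007
```

View pics/f.png

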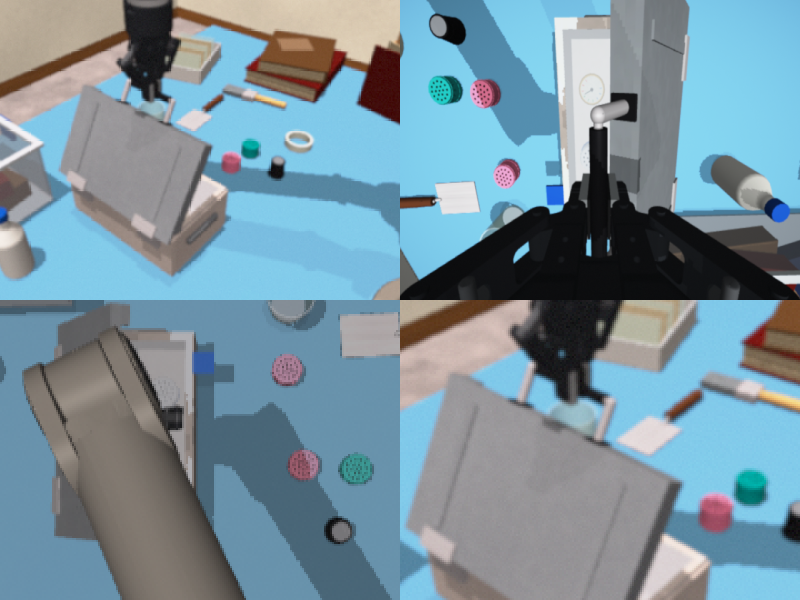

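Final picture: the outer lid is up at about 60° with the grip in the hand. The clear lid is shut, with its blue tab at the rim (wrist tile 553,195; top tile 203,362), and the gauge dial shows through it at (592,90). Handing in.

```bash
python3 -c "
from bench import *
print(hand_in())"
```

```text
the job is handed in; nothing more can be done
None
```

The desiccant tin and the brass gauge, dial up, are side by side in the empty bay, and the arm is holding the outer lid up by its handle at about 60°. I handed the job in at about 24 s of the 72 s allowed.

- **Placing:** each was let go with its underside about 40 mm above the table, well below the rim. Pictures afterwards showed the tin upright and the gauge dial up.
- **Closing:** I lowered both lids together by the handle, slowing near the end. At the bottom, raising the push from 8 to 27 N moved the hand only 0.4 mm, so I took the lids as fully shut and the clear lid as home on its seal.
- **Raising:** the outer lid stands at about 59.7°, worked out from the handle's arc. The last pictures show the clear lid still shut, with its tab at the rim and the dial visible through it. The arm's forces were about 5 N per axis.

One thing did not match: my first estimate of the hinge position was about 2 mm out. This gave side forces of up to about 16 N on the handle during closing, which I corrected on the way. Nothing else on the table was touched, as far as the pictures show.

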